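# Hold a carousel belt tensioner back

## Robot

A 6-joint arm with a two-finger parallel gripper is mounted at the origin on the work surface. World frame = base frame: x ahead of the robot, y to its left, z up, the work surface at z = 0. Lengths are in m, angles in rad, forces in N, time in s.
With the tool pointing down it reaches from about 0.4 to 0.925 m from the base axis. Payload 3.4 kg.
Tool frame: the origin (TCP) lies midway between the tips of the shut fingers; the grasp point (between the pads) lies 19 mm behind it; z points along the fingers, y is the line along which they close (so a half turn about z gives the same grasp; the last joint's range is limited). The gripper opens to 85 mm and grips with 20 to 120 N. Pads are 22 mm wide; open, the fingers measure 114 mm over their backs; the gripper's body (76 mm by 85 mm) begins 54 mm behind the grasp point. The pads swing forward as they close: fully open they stand 13 mm farther back than shut.
Start: joints at [-1.333, 0.307, 1.506, -0, 1.328, -0.073], TCP at [0.176, -0.547, 0.231] pointing down, gripper open.
Joint ranges: [-3.12, 3.12], [-1.05, 2.28], [0.14, 2.33], [-1.42, 4.57], [0.1, 2.73], [-2.68, 2.68]. Speed limits (rad/s): [2.57, 2.57, 3.14, 3.14, 3.14, 3.14].

## Interface

Orientations are given as a unit quaternion [x, y, z, w].
In Python, from station import * gives the robot as it stands.
- The arm moves only by the tool drive_tool, never from a script. Its argument "series" is a list of rows, each an object with "jaw": the closure, from 0 (fully open) to 1 (shut); "offset": the shift along the world's x, y, z in mm, a list of three; "delta_rot": the turn, a rotation vector about the world's x, y, z in degrees, a list of three. A call has 1 to 12 rows; each row is the pose to reach, as a shift and turn from the pose commanded when the call began; what a row does not reach only later rows make up. A row lasts 1/12 s, in which the tool goes at most 41.7 mm and 7.16 degrees, less where a joint would pass 70% of its speed; a pose out of reach is approached as far as the arm can. A call with a gripper value outside its range is refused whole. The fingers move at their own pace and stop on an object; "squeeze" is the grip in N (left out, the last holds). Time passes only in rows, so rows that repeat a pose let the fingers close. It gives the time, the measured TCP pose, the force, the opening and the grip force at its end, in the units of the state.
- state(): the state, without advancing time (a new reading comes with each control period).
- grab_frame(name): name is "side" or "top"; returns the picture (480x640x3 uint8, blue, green, red); there is no depth.
- camera_model(name): a dict with "K" (3x3 intrinsics, pixels), "origin" and "rotation" of the camera in the world. Camera axes: x right, y up, looking along -z (the intrinsics and any distortion apply to the point x, -y, -z); pixel columns grow to the right and rows downward; lengths in m; the calibration is good to about 2 mm. A picture is of the moment at which its call begins. camera_model takes no time and is no camera call.
- finish_job(): hands the job in; it is judged then, once.
The state is a dict: "time": time; "q": joint angles; "joint_velocities": joint speeds; "effort": joint torques, N m; "eef_pos": TCP position; "eef_rot": TCP orientation; "contact_force": force on the tool from outside, world axes, zero at the start; "torque": the same for the moment, N m; "grip_width": opening from 0.0 (shut) to 1.0 (fully open); "gripper_force": force on a finger pad.
Only numpy, scipy, OpenCV 4.12 (cv2) and the standard library are available. Lean on these libraries where they do the work, as an engineer would, in place of code of your own. Each camera call takes 0.05 s, during which the arm holds its last target. There are 200 camera calls.

## Task

The sampler's carousel drive is open for a new belt: push the sprung blue tensioner arm back by its red post, past the click of the brass ratchet pawl and on until you feel it come up against the orange buffer of the back stop. Do not ram it and do not touch the pawl or disturb the things lying around. Finish while still holding the arm back, lightly pressed on the buffer.

Things in the scene. Friction and masses are not known exactly. Their poses are not given: they have to be found in the camera images.
- drive_unit: Open carousel drive unit fixed to the bench: cream plate 320 x 260 x 20 mm with grey inlay; origin at the centre of its underside, x along its 320 mm side, y along its 260 mm side, z up. The tensioner, pawl block and back stop are mounted on it; all its other parts stay below 52 mm above the bench.
- pivot (a point): Fixed point on the tensioner's vertical pivot axis, on top of the pivot's coil spring, 52 mm above the bench. The spring drives the arm back to rest: about 5 N at the red post at rest, about 12 N on reaching the stop; riding over the pawl takes 15 to 20 N.
- post_top (a point): Centre of the top of the red upright round finger post on the tensioner arm: 16 mm diameter, reaching from the arm (34 mm above the bench) up to this point 105 mm above the bench, 108 mm from the pivot axis. It swings with the arm. Its x axis points along the arm, away from the pivot.
- tooth_tip (a point): Tip of the steel ratchet tooth on the arm's end, 146 mm from the pivot axis, 30 mm above the bench.
- tensioner (a joint): Swing of the blue arm about the pivot, rad. 0 = at rest: the arm points to drive_unit's -x, turned 0.349 rad (20 deg) towards its -y. Grows clockwise seen from above, the post moving to drive_unit's +y. The click comes at about 0.31 to 0.45, the buffer is met at about 0.52 to 0.67, differing from unit to unit. Let go past the click, the arm springs back and is caught on the pawl.
- pawl_block: Dark steel guide block of the pawl, fixed on the drive unit, 51 x 34 mm, top 42 mm above the bench, at a slightly different y each time. Origin 20 mm above the bench under the centre of the pawl's round nose (8 mm diameter) at rest; axes as drive_unit's; the tooth passes it from -y to +y.
- pawl (a joint): Retraction of the brass pawl slider, m: 0 = sprung fully out. The tooth pushes it back by about 4 mm on the way past, then it snaps out to 0: the click. It must not be touched by the robot.
- buffer_nose (a point): Centre of the round nose (16 mm diameter) of the orange buffer, 30 mm above the bench. The side of the arm's bar (18 mm wide) meets this nose about 80 mm from the pivot. It moves with the buffer.
- buffer (a joint): How far the orange buffer is pressed in, m: 0 = free, 0.008 = fully in, growing towards drive_unit's +y; sprung, 1.5 N per mm plus 1.5 N to start it.
- back_stop: Aluminium block carrying the buffer, fixed on the drive unit, 30 x 24 mm, top 46 mm above the bench, at a slightly different y each time. Origin 20 mm above the bench under the centre of the free buffer's nose; the block lies 20 to 44 mm from there towards drive_unit's +y.
- reagent_bottle: Bystander: amber bottle, 48 mm diameter, 85 mm tall, standing beside the drive unit; origin at the centre of its underside.
- screwdriver: Bystander: screwdriver, 170 mm long, lying beside the drive unit; origin under its middle, x along it.
- spare_pulley: Bystander: aluminium ring 52 mm diameter, 18 mm high, lying beside the drive unit; origin at the centre of its underside.

How it is judged:
By the outcome, as a careful person would: the job done as asked, in the order asked, and still so for the second after the job is handed in, while the arm keeps its last pose, push and grip.
It also fails if it takes over 43 s, if anything falls off the work surface, if the arm or the gripper's body presses on something with over 40 N, if the wrist force passes 120 N, or if a joint passes its speed limit or range.

## Working session

There is one attempt and no reset: what is moved stays moved. The work goes in short steps, Python scripts to look and compute and a tool call to move; the robot and the scene stay as the last step left them, time stands still between calls to the robot, and variables do not carry over. Pictures are saved under pics/ and viewed, at most 10 in all, crops included, and the job is handed in when it is done.

Besides the shell and the picture viewer there is one more tool, called after ">>>" by a JSON object that holds its "api" and its "payload". drive_tool: Moves the arm, as the interface text tells. Its arguments: {"type":"object","properties":{"series":{"type":"array"},"squeeze":{"type":"number"}},"required":["series"]}

```bash
mkdir -p pics; python3 - <<'E'
from station import *
import cv2
for n in("top","side"):
    cv2.imwrite(f"pics/{n}0.png",grab_frame(n)); print(n,camera_model(n))
s=state();print(s)
E
```

```text
top {'K': array([[620.56201094,   0.        , 313.63837695],
       [  0.        , 620.56201094, 241.63958416],
       [  0.        ,   0.        ,   1.        ]]), 'origin': array([0.45505208, 0.05148539, 1.29919633]), 'rotation': array([-0.02548777,  0.03816532,  0.71610972, -0.69647732])}
side {'K': array([[433.27345266,   0.        , 320.62366513],
       [  0.        , 433.27345266, 242.55723576],
       [  0.        ,   0.        ,   1.        ]]), 'origin': array([ 0.33557411, -0.60379426,  0.51208659]), 'rotation': array([ 0.47518159, -0.08136476, -0.16424519,  0.86058454])}
{'time': 0.1, 'q': array([-1.33353012e+00,  3.07520618e-01,  1.50753854e+00, -3.91659108e-05,
        1.32841550e+00, -7.34812985e-02]), 'joint_velocities': array([ 0.0015552 , -0.00084324, -0.00386637,  0.00126362, -0.00056696,
        0.00057903]), 'effort': array([ 5.82985322e-04, -4.58528316e+01, -2.52608085e+01, -1.23548107e-04,
        5.59131702e-03,  2.16733997e-05]), 'eef_pos': array([ 0.17564306, -0.54685559,  0.2304619 ]), 'eef_rot': array([ 9.87952594e-01,  1.54753955e-01, -9.59174259e-05, -9.36295646e-04]), 'contact_force': array([1.03107652, 0.5432327 , 0.58190569]), 'torque': array([ 0.03541734, -0.04143299,  0.02452277]), 'gripper_force': 0.0, 'grip_width': 1.0017657067538135}
```

View pics/top0.png

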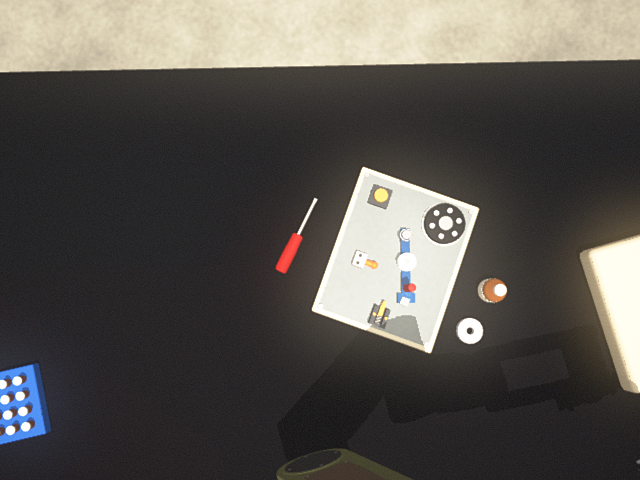

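View pics/side0.png

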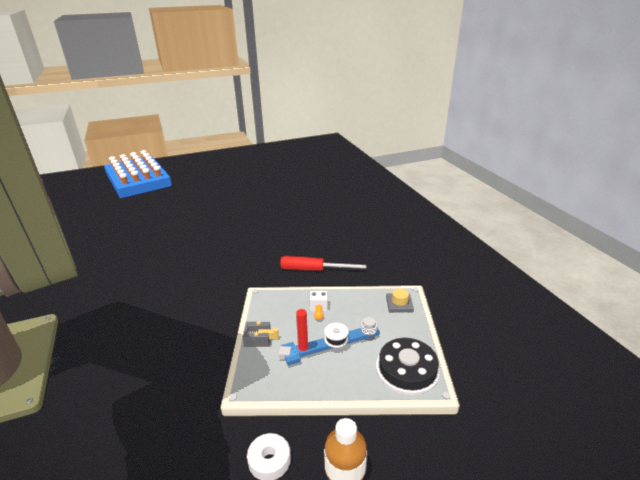

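The top view shows the plate with corners near (363,168), (478,208), (432,352) and (313,311), the pivot spring at (405,234) and the red post top at (411,287). The buffer is at (372,265) and the pawl at (380,310). The side view shows the red post from its top at (302,312) to its base at (303,350).

```bash
cat > h.py <<'E'
import numpy as np,cv2
from scipy.spatial.transform import Rotation as R
from station import *
def ray(n,p):
    c=camera_model(n);d=np.linalg.inv(c["K"])@[p[0],p[1],1.];d=d*[1,-1,-1]
    return np.array(c["origin"]),R.from_quat(c["rotation"]).apply(d)
def onz(n,p,z):
    o,d=ray(n,p);return o+d*(z-o[2])/d[2]
def mask(im,lo,hi,box):
    h=cv2.cvtColor(im,cv2.COLOR_BGR2HSV);m=cv2.inRange(h,lo,hi)
    k=np.zeros_like(m);x0,y0,x1,y1=box;k[y0:y1,x0:x1]=255
    return m&k
def red(im,box): return mask(im,(0,190,70),(5,255,255),box)|mask(im,(174,190,70),(180,255,255),box)
E
python3 - <<'E'
from h import *
t=cv2.imread("pics/top0.png");s=cv2.imread("pics/side0.png")
m=red(t,(390,270,430,310));y,x=np.nonzero(m);print("red top",x.mean(),y.mean(),x.min(),x.max(),y.min(),y.max(),len(x))
P=onz("top",(x.mean(),y.mean()),.105);print("post top",P)
m=red(s,(285,295,325,360));y,x=np.nonzero(m);print("red side",x.min(),x.max(),y.min(),y.max())
print("side post top",onz("side",(x[y<y.min()+5].mean(),y.min()+2.5),.105))
C=[onz("top",p,.02) for p in [(363,168),(478,208),(432,352),(313,311)]]
print(np.round(C,3)); 
for a,b in ((0,1),(1,2),(2,3),(3,0)): v=C[b]-C[a];print(np.linalg.norm(v),np.degrees(np.arctan2(v[1],v[0])))
pv=onz("top",(405,233.5),.052);print("pivot",pv, "r",np.linalg.norm((P-pv)[:2]),"ang",np.degrees(np.arctan2(*(P-pv)[1::-1])))
m=mask(t,(8,150,150),(18,255,255),(350,250,395,280));y,x=np.nonzero(m);print("buffer",x.min(),x.max(),y.mean(),onz("top",(x[x>x.max()-8].mean(),y[x>x.max()-8].mean()),.03))
print("pawl",onz("top",(383,302),.03),"bottle",onz("top",(497,290),.085))
cv2.imwrite("pics/c0.png",cv2.resize(t[215:335,335:495],None,fx=5,fy=5,interpolation=2))
E
```

```text
<stdin>:3: RuntimeWarning: Mean of empty slice.
  ret = ret.dtype.type(ret / rcount)
Traceback (most recent call last):
ValueError: zero-size array to reduction operation minimum which has no identity
```

```bash
sed -i 's/190,70/140,70/g' h.py
python3 - <<'E'
from h import *
t=cv2.imread("pics/top0.png");s=cv2.imread("pics/side0.png")
print(cv2.cvtColor(t,cv2.COLOR_BGR2HSV)[287,408:414].tolist())
cv2.imwrite("pics/c0.png",cv2.resize(t[215:335,335:495],None,fx=5,fy=5,interpolation=2))
m=red(t,(390,270,430,310));y,x=np.nonzero(m);print("red top",x.mean(),y.mean(),x.min(),x.max(),y.min(),y.max(),len(x))
P=onz("top",(x.mean(),y.mean()),.105);print("post top",P)
m=red(s,(285,295,325,360));y,x=np.nonzero(m);print("red side",x.min(),x.max(),y.min(),y.max())
print("side post top",onz("side",(x[y<y.min()+5].mean(),y.min()+2.5),.105))
C=[onz("top",p,.02) for p in [(363,168),(478,208),(432,352),(313,311)]]
print(np.round(C,3)); 
for a,b in ((0,1),(1,2),(2,3),(3,0)): v=C[b]-C[a];print(np.linalg.norm(v),np.degrees(np.arctan2(v[1],v[0])))
pv=onz("top",(405,233.5),.052);print("pivot",pv, "r",np.linalg.norm((P-pv)[:2]),"ang",np.degrees(np.arctan2(*(P-pv)[1::-1])))
m=mask(t,(8,150,150),(18,255,255),(350,250,395,280));y,x=np.nonzero(m);print("buffer",x.min(),x.max(),y.mean(),onz("top",(x[x>x.max()-8].mean(),y[x>x.max()-8].mean()),.03))
print("pawl",onz("top",(383,302),.03),"bottle",onz("top",(497,290),.085))
E
```

```text
[[2, 163, 240], [2, 144, 255], [2, 143, 255], [3, 149, 255], [2, 147, 254], [2, 151, 254]]
red top 411.0 287.2448979591837 405 415 284 291 49
post top [ 0.46941487 -0.1563296   0.105     ]
red side 297 307 309 350
side post top [ 0.47021371 -0.16022578  0.105     ]
[[ 0.722 -0.081  0.02 ]
 [ 0.632 -0.319  0.02 ]
 [ 0.337 -0.208  0.02 ]
 [ 0.428  0.032  0.02 ]]
0.2543197964952162 -110.92009573066488
0.31407445164073444 159.49636684047655
0.2571286820763009 69.443737794829
0.3156993645783179 -21.0146197394455
pivot [ 0.57890181 -0.15800962  0.052     ] r 0.10949982115993818 ang 179.1208948052034
buffer 366 376 263.3809523809524 [ 0.5202764  -0.09307821  0.03      ]
pawl [ 0.44193979 -0.11085151  0.03      ] bottle [ 0.45949285 -0.32860026  0.085     ]
```

View pics/c0.png

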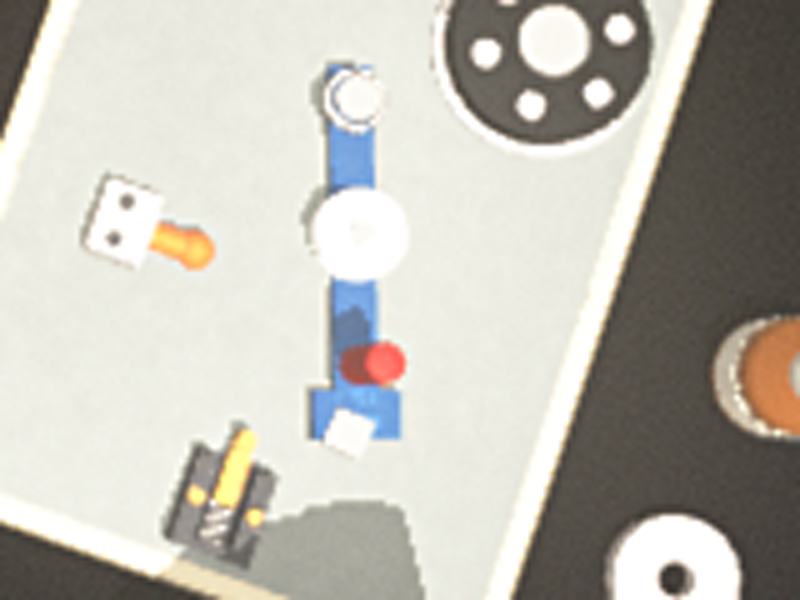

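The crop refines the post top to (412,287), the pivot to (406,234) and the buffer nose to (375,265). The arm's direction, about 179°, matches the plate yaw of -20.8°. From this geometry I predict the buffer is met near 0.62 rad. The plan is to straddle the post with half-open jaws and push along the tangent.

>>> {"api": "drive_tool", "payload": {"series": [{"jaw": 0.45, "offset": [12, 16, 0], "delta_rot": [0, 0, -1]}, {"jaw": 0.45, "offset": [30, 40, 0], "delta_rot": [0, 0, -3]}, {"jaw": 0.45, "offset": [50, 66, 0], "delta_rot": [0, 0, -5]}, {"jaw": 0.45, "offset": [70, 93, 0], "delta_rot": [0, 0, -7]}, {"jaw": 0.45, "offset": [90, 119, 0], "delta_rot": [0, 0, -9]}, {"jaw": 0.45, "offset": [110, 146, 0], "delta_rot": [0, 0, -11]}, {"jaw": 0.45, "offset": [130, 172, 0], "delta_rot": [0, 0, -13]}, {"jaw": 0.45, "offset": [150, 198, 0], "delta_rot": [0, 0, -15]}, {"jaw": 0.45, "offset": [170, 225, 0], "delta_rot": [0, 0, -16]}, {"jaw": 0.45, "offset": [190, 251, 0], "delta_rot": [0, 0, -17]}, {"jaw": 0.45, "offset": [208, 275, 0], "delta_rot": [0, 0, -18]}, {"jaw": 0.45, "offset": [220, 291, 0], "delta_rot": [0, 0, -18.6]}]}}

```text
time: 1.1
eef_pos: [0.3967, -0.2539, 0.231]
eef_rot: [1.0, -0.007, -0.0, -0.001]
contact_force: [-0.2, -0.0, 0.6]
grip_width: 0.551
gripper_force: 0.0
```

>>> {"api": "drive_tool", "payload": {"series": [{"jaw": 0.45, "offset": [10, 13, 0], "delta_rot": [0, 0, 0]}, {"jaw": 0.45, "offset": [25, 33, -5], "delta_rot": [0, 0, 0]}, {"jaw": 0.45, "offset": [42, 56, -10], "delta_rot": [0, 0, 0]}, {"jaw": 0.45, "offset": [58, 77, -20], "delta_rot": [0, 0, 0]}, {"jaw": 0.45, "offset": [69, 92, -30], "delta_rot": [0, 0, 0]}, {"jaw": 0.45, "offset": [74, 98, -40], "delta_rot": [0, 0, 0]}, {"jaw": 0.45, "offset": [74, 98, -45], "delta_rot": [0, 0, 0]}, {"jaw": 0.45, "offset": [74, 98, -45], "delta_rot": [0, 0, 0]}]}}

```text
time: 1.77
eef_pos: [0.4684, -0.1582, 0.1847]
eef_rot: [1.0, -0.006, -0.002, -0.0]
contact_force: [-1.0, -0.3, -0.4]
grip_width: 0.552
gripper_force: 0.0
```

```bash
python3 - <<'E'
from h import *
t=grab_frame("top");s=grab_frame("side")
v=np.hstack([cv2.resize(t[215:335,335:495],None,fx=2.5,fy=2.5),cv2.resize(s[200:440,210:480],(400,300))])
cv2.imwrite("pics/v1.png",v);S=state();print(S["eef_pos"],S["contact_force"],S["time"],S["grip_width"],np.degrees(R.from_quat(S["eef_rot"]).as_rotvec()))
E
```

```text
[ 0.46904408 -0.15923811  0.18605524] [0.3693388  0.49471285 0.8607065 ] 1.8667 0.5518420281746338 [ 1.79985704e+02 -1.30279137e+00 -1.11277260e-01]
```

View pics/v1.png

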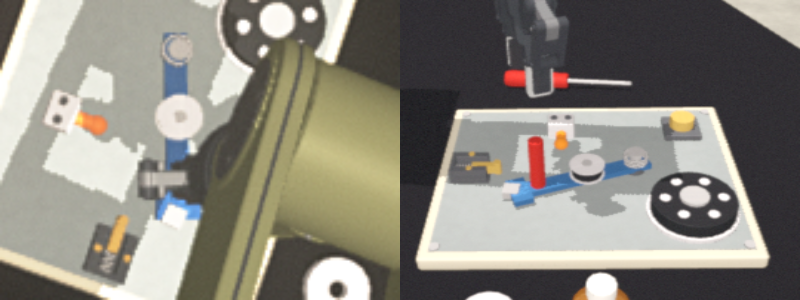

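The jaws hover above the post, with it lined up beneath them in both views. I'll descend in two steps with a force check between them.

>>> {"api": "drive_tool", "payload": {"series": [{"jaw": 0.45, "offset": [0, 0, -15], "delta_rot": [0, 0, 0]}, {"jaw": 0.45, "offset": [0, 0, -30], "delta_rot": [0, 0, 0]}, {"jaw": 0.45, "offset": [0, 0, -45], "delta_rot": [0, 0, 0]}, {"jaw": 0.45, "offset": [0, 0, -60], "delta_rot": [0, 0, 0]}, {"jaw": 0.45, "offset": [0, 0, -70], "delta_rot": [0, 0, 0]}, {"jaw": 0.45, "offset": [0, 0, -78], "delta_rot": [0, 0, 0]}, {"jaw": 0.45, "offset": [0, 0, -84], "delta_rot": [0, 0, 0]}, {"jaw": 0.45, "offset": [0, 0, -90], "delta_rot": [0, 0, 0]}, {"jaw": 0.45, "offset": [0, 0, -92], "delta_rot": [0, 0, 0]}]}}

```text
time: 2.62
eef_pos: [0.4696, -0.1589, 0.094]
eef_rot: [1.0, -0.007, -0.0, -0.0]
contact_force: [0.2, 0.6, -0.4]
grip_width: 0.554
gripper_force: 0.0
```

>>> {"api": "drive_tool", "payload": {"series": [{"jaw": 0.45, "offset": [0, 0, -8], "delta_rot": [0, 0, 0]}, {"jaw": 0.45, "offset": [0, 0, -18], "delta_rot": [0, 0, 0]}, {"jaw": 0.5, "offset": [0, 0, -26], "delta_rot": [0, 0, 0]}, {"jaw": 0.65, "offset": [0, 0, -28], "delta_rot": [0, 0, 0]}, {"jaw": 0.65, "offset": [0, 0, -28], "delta_rot": [0, 0, 0]}, {"jaw": 0.65, "offset": [0, 0, -28], "delta_rot": [0, 0, 0]}, {"jaw": 0.65, "offset": [0, 3, -28], "delta_rot": [0, 0, 0]}, {"jaw": 0.65, "offset": [0, 5, -28], "delta_rot": [0, 0, 0]}, {"jaw": 0.65, "offset": [0, 7, -28], "delta_rot": [0, 0, 0]}, {"jaw": 0.65, "offset": [0, 9, -28], "delta_rot": [0, 0, 0]}, {"jaw": 0.65, "offset": [0, 9, -28], "delta_rot": [0, 0, 0]}]}}

```text
time: 3.53
eef_pos: [0.4701, -0.1502, 0.0667]
eef_rot: [1.0, -0.006, 0.0, 0.001]
contact_force: [-0.8, -5.5, -0.5]
grip_width: 0.347
gripper_force: 2.6
```

```bash
python3 - <<'E'
import numpy as np
def T(th):
    a=np.radians(179.2)-th
    return 108*np.array([np.cos(a),np.sin(a)])+6.75*np.array([np.sin(a),-np.cos(a)])
for base,ths in((0,np.arange(.03,.301,.03)),(.30,np.arange(.315,.481,.015)),(.48,np.arange(.49,.70,.01))):
    print(base)
    for t in ths: print(round(t,3),np.round(T(t)-T(base),1),-round(np.degrees(t-base),1))
E
```

```text
0
0.03 [0.3 3.2] -1.7
0.06 [0.7 6.5] -3.4
0.09 [1.2 9.7] -5.2
0.12 [ 1.8 12.9] -6.9
0.15 [ 2.4 16. ] -8.6
0.18 [ 3.2 19.2] -10.3
0.21 [ 4.1 22.3] -12.0
0.24 [ 5.1 25.4] -13.8
0.27 [ 6.1 28.5] -15.5
0.3 [ 7.3 31.5] -17.2
0.3
0.315 [0.6 1.5] -0.9
0.33 [1.2 3. ] -1.7
0.345 [1.9 4.5] -2.6
0.36 [2.6 6. ] -3.4
0.375 [3.3 7.4] -4.3
0.39 [4.  8.9] -5.2
0.405 [ 4.7 10.3] -6.0
0.42 [ 5.5 11.8] -6.9
0.435 [ 6.3 13.2] -7.7
0.45 [ 7.1 14.6] -8.6
0.465 [ 7.9 16. ] -9.5
0.48 [ 8.7 17.4] -10.3
0.48
0.49 [0.6 0.9] -0.6
0.5 [1.2 1.8] -1.1
0.51 [1.8 2.7] -1.7
0.52 [2.4 3.6] -2.3
0.53 [3.  4.5] -2.9
0.54 [3.6 5.4] -3.4
0.55 [4.2 6.3] -4.0
0.56 [4.9 7.2] -4.6
0.57 [5.5 8. ] -5.2
0.58 [6.2 8.9] -5.7
0.59 [6.8 9.7] -6.3
0.6 [ 7.5 10.6] -6.9
0.61 [ 8.2 11.4] -7.4
0.62 [ 8.9 12.3] -8.0
0.63 [ 9.6 13.1] -8.6
0.64 [10.3 13.9] -9.2
0.65 [11.  14.7] -9.7
0.66 [11.7 15.5] -10.3
0.67 [12.4 16.3] -10.9
0.68 [13.2 17.1] -11.5
0.69 [13.9 17.9] -12.0
```

>>> {"api": "drive_tool", "payload": {"series": [{"jaw": 0.65, "offset": [0.3, 3.2, 0], "delta_rot": [0, 0, -1.7]}, {"jaw": 0.65, "offset": [0.7, 6.5, 0], "delta_rot": [0, 0, -3.4]}, {"jaw": 0.65, "offset": [1.2, 9.7, 0], "delta_rot": [0, 0, -5.2]}, {"jaw": 0.65, "offset": [1.8, 12.9, 0], "delta_rot": [0, 0, -6.9]}, {"jaw": 0.65, "offset": [2.4, 16.0, 0], "delta_rot": [0, 0, -8.6]}, {"jaw": 0.65, "offset": [3.2, 19.2, 0], "delta_rot": [0, 0, -10.3]}, {"jaw": 0.65, "offset": [4.1, 22.3, 0], "delta_rot": [0, 0, -12]}, {"jaw": 0.65, "offset": [5.1, 25.4, 0], "delta_rot": [0, 0, -13.8]}, {"jaw": 0.65, "offset": [6.1, 28.5, 0], "delta_rot": [0, 0, -15.5]}, {"jaw": 0.65, "offset": [7.3, 31.5, 0], "delta_rot": [0, 0, -17.2]}, {"jaw": 0.65, "offset": [7.3, 31.5, 0], "delta_rot": [0, 0, -17.2]}], "squeeze": 80}}

```text
time: 4.45
eef_pos: [0.4776, -0.1211, 0.0667]
eef_rot: [0.988, -0.156, 0.001, 0.003]
contact_force: [-1.9, -12.7, -0.8]
grip_width: 0.353
gripper_force: 6.7
```

>>> {"api": "drive_tool", "payload": {"series": [{"jaw": 0.65, "offset": [0.6, 1.5, 0], "delta_rot": [0, 0, -0.9]}, {"jaw": 0.65, "offset": [1.2, 3.0, 0], "delta_rot": [0, 0, -1.7]}, {"jaw": 0.65, "offset": [1.9, 4.5, 0], "delta_rot": [0, 0, -2.6]}, {"jaw": 0.65, "offset": [2.6, 6.0, 0], "delta_rot": [0, 0, -3.4]}, {"jaw": 0.65, "offset": [2.6, 6.0, 0], "delta_rot": [0, 0, -3.4]}]}}

```text
time: 4.87
eef_pos: [0.4804, -0.114, 0.0667]
eef_rot: [0.983, -0.185, 0.001, 0.002]
contact_force: [-1.0, -9.5, -0.6]
grip_width: 0.352
gripper_force: 4.2
```

>>> {"api": "drive_tool", "payload": {"series": [{"jaw": 0.65, "offset": [0.7, 1.4, 0], "delta_rot": [0, 0, -0.9]}, {"jaw": 0.65, "offset": [1.4, 2.9, 0], "delta_rot": [0, 0, -1.8]}, {"jaw": 0.65, "offset": [1.4, 2.9, 0], "delta_rot": [0, 0, -1.8]}]}}

```text
time: 5.12
eef_pos: [0.4819, -0.1111, 0.0667]
eef_rot: [0.98, -0.201, 0.001, 0.002]
contact_force: [-0.8, -9.3, -1.0]
grip_width: 0.353
gripper_force: 4.4
```

>>> {"api": "drive_tool", "payload": {"series": [{"jaw": 0.65, "offset": [0.7, 1.4, 0], "delta_rot": [0, 0, -0.9]}, {"jaw": 0.65, "offset": [1.5, 2.9, 0], "delta_rot": [0, 0, -1.7]}, {"jaw": 0.65, "offset": [1.5, 2.9, 0], "delta_rot": [0, 0, -1.7]}]}}

```text
time: 5.37
eef_pos: [0.4834, -0.1082, 0.0667]
eef_rot: [0.977, -0.215, 0.001, 0.002]
contact_force: [-1.6, -8.9, -1.1]
grip_width: 0.354
gripper_force: 4.5
```

>>> {"api": "drive_tool", "payload": {"series": [{"jaw": 0.65, "offset": [0.8, 1.4, 0], "delta_rot": [0, 0, -0.9]}, {"jaw": 0.65, "offset": [1.6, 2.8, 0], "delta_rot": [0, 0, -1.7]}, {"jaw": 0.65, "offset": [1.6, 2.8, 0], "delta_rot": [0, 0, -1.7]}]}}

```text
time: 5.62
eef_pos: [0.485, -0.1055, 0.0667]
eef_rot: [0.973, -0.23, 0.001, 0.002]
contact_force: [-0.8, -9.8, -0.8]
grip_width: 0.348
gripper_force: 4.7
```

>>> {"api": "drive_tool", "payload": {"series": [{"jaw": 0.65, "offset": [0.8, 1.4, 0], "delta_rot": [0, 0, -0.9]}, {"jaw": 0.65, "offset": [1.6, 2.8, 0], "delta_rot": [0, 0, -1.7]}, {"jaw": 0.65, "offset": [1.6, 2.8, 0], "delta_rot": [0, 0, -1.7]}]}}

```text
time: 5.87
eef_pos: [0.4866, -0.1029, 0.0667]
eef_rot: [0.97, -0.244, 0.001, 0.002]
contact_force: [-0.4, -10.3, -1.5]
grip_width: 0.352
gripper_force: 4.8
```

```bash
python3 - <<'E'
from h import *
t=grab_frame("top");s=grab_frame("side")
v=np.hstack([cv2.resize(t[235:335,340:440],(400,400),interpolation=2),cv2.resize(s[280:380,230:330],(400,400),interpolation=2)])
cv2.imwrite("pics/v2.png",v)
E
```

```text
(no output)
```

View pics/v2.png

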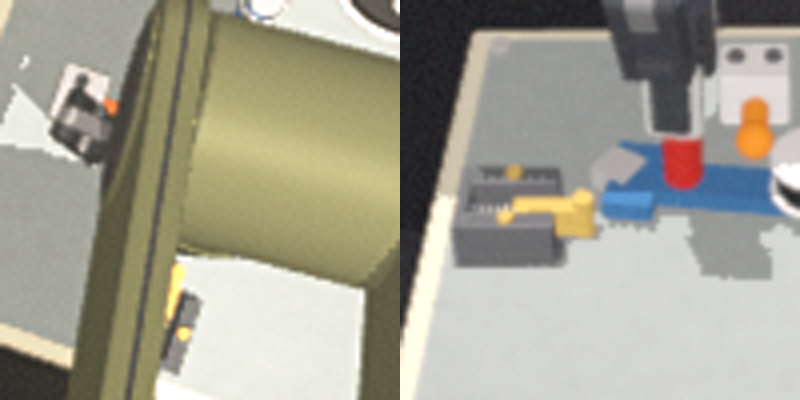

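The side crop shows the steel tooth, at crop (615,165), already past the brass pawl nose at (580,205). The pawl is sprung out and the bar hasn't reached the orange buffer. I'll approach the buffer in small steps.

>>> {"api": "drive_tool", "payload": {"series": [{"jaw": 0.65, "offset": [0.6, 0.9, 0], "delta_rot": [0, 0, -0.6]}, {"jaw": 0.65, "offset": [1.2, 1.8, 0], "delta_rot": [0, 0, -1.1]}, {"jaw": 0.65, "offset": [1.8, 2.7, 0], "delta_rot": [0, 0, -1.7]}, {"jaw": 0.65, "offset": [1.8, 2.7, 0], "delta_rot": [0, 0, -1.7]}, {"jaw": 0.65, "offset": [1.8, 2.7, 0], "delta_rot": [0, 0, -1.7]}]}}

```text
time: 6.38
eef_pos: [0.4883, -0.1004, 0.0667]
eef_rot: [0.966, -0.258, 0.001, 0.002]
contact_force: [-0.9, -10.6, -0.9]
grip_width: 0.347
gripper_force: 4.9
```

>>> {"api": "drive_tool", "payload": {"series": [{"jaw": 0.65, "offset": [0.6, 0.9, 0], "delta_rot": [0, 0, -0.6]}, {"jaw": 0.65, "offset": [1.2, 1.8, 0], "delta_rot": [0, 0, -1.2]}, {"jaw": 0.65, "offset": [1.2, 1.8, 0], "delta_rot": [0, 0, -1.2]}, {"jaw": 0.65, "offset": [1.2, 1.8, 0], "delta_rot": [0, 0, -1.2]}]}}

```text
time: 6.72
eef_pos: [0.4895, -0.0987, 0.0667]
eef_rot: [0.963, -0.268, 0.001, 0.002]
contact_force: [0.0, -10.9, -1.1]
grip_width: 0.351
gripper_force: 5.0
```

>>> {"api": "drive_tool", "payload": {"series": [{"jaw": 0.65, "offset": [0.6, 0.9, 0], "delta_rot": [0, 0, -0.6]}, {"jaw": 0.65, "offset": [1.2, 1.8, 0], "delta_rot": [0, 0, -1.2]}, {"jaw": 0.65, "offset": [1.2, 1.8, 0], "delta_rot": [0, 0, -1.2]}, {"jaw": 0.65, "offset": [1.2, 1.8, 0], "delta_rot": [0, 0, -1.2]}]}}

```text
time: 7.05
eef_pos: [0.4907, -0.097, 0.0667]
eef_rot: [0.961, -0.278, 0.001, 0.002]
contact_force: [-1.5, -11.0, -0.7]
grip_width: 0.352
gripper_force: 5.1
```

>>> {"api": "drive_tool", "payload": {"series": [{"jaw": 0.65, "offset": [0.6, 0.9, 0], "delta_rot": [0, 0, -0.6]}, {"jaw": 0.65, "offset": [1.3, 1.7, 0], "delta_rot": [0, 0, -1.2]}, {"jaw": 0.65, "offset": [1.3, 1.7, 0], "delta_rot": [0, 0, -1.2]}, {"jaw": 0.65, "offset": [1.3, 1.7, 0], "delta_rot": [0, 0, -1.2]}]}}

```text
time: 7.38
eef_pos: [0.492, -0.0954, 0.0667]
eef_rot: [0.958, -0.288, 0.001, 0.002]
contact_force: [-2.2, -11.9, -0.9]
grip_width: 0.349
gripper_force: 5.1
```

>>> {"api": "drive_tool", "payload": {"series": [{"jaw": 0.65, "offset": [0.7, 0.9, 0], "delta_rot": [0, 0, -0.6]}, {"jaw": 0.65, "offset": [0.7, 0.9, 0], "delta_rot": [0, 0, -0.6]}, {"jaw": 0.65, "offset": [0.7, 0.9, 0], "delta_rot": [0, 0, -0.6]}]}}

```text
time: 7.63
eef_pos: [0.4927, -0.0945, 0.0667]
eef_rot: [0.956, -0.293, 0.001, 0.002]
contact_force: [-1.3, -11.1, -0.8]
grip_width: 0.346
gripper_force: 5.2
```

>>> {"api": "drive_tool", "payload": {"series": [{"jaw": 0.65, "offset": [0.7, 0.9, 0], "delta_rot": [0, 0, -0.6]}, {"jaw": 0.65, "offset": [0.7, 0.9, 0], "delta_rot": [0, 0, -0.6]}, {"jaw": 0.65, "offset": [0.7, 0.9, 0], "delta_rot": [0, 0, -0.6]}]}}

```text
time: 7.88
eef_pos: [0.4934, -0.0936, 0.0667]
eef_rot: [0.955, -0.298, 0.001, 0.002]
contact_force: [-0.8, -11.9, -0.6]
grip_width: 0.354
gripper_force: 5.2
```

>>> {"api": "drive_tool", "payload": {"series": [{"jaw": 0.65, "offset": [0.7, 0.9, 0], "delta_rot": [0, 0, -0.6]}, {"jaw": 0.65, "offset": [0.7, 0.9, 0], "delta_rot": [0, 0, -0.6]}, {"jaw": 0.65, "offset": [0.7, 0.9, 0], "delta_rot": [0, 0, -0.6]}]}}

```text
time: 8.13
eef_pos: [0.494, -0.0928, 0.0667]
eef_rot: [0.953, -0.303, 0.001, 0.002]
contact_force: [-1.6, -12.3, -1.8]
grip_width: 0.347
gripper_force: 5.3
```

>>> {"api": "drive_tool", "payload": {"series": [{"jaw": 0.65, "offset": [0.7, 0.8, 0], "delta_rot": [0, 0, -0.6]}, {"jaw": 0.65, "offset": [0.7, 0.8, 0], "delta_rot": [0, 0, -0.6]}, {"jaw": 0.65, "offset": [0.7, 0.8, 0], "delta_rot": [0, 0, -0.6]}]}}

```text
time: 8.38
eef_pos: [0.4947, -0.092, 0.0667]
eef_rot: [0.951, -0.308, 0.001, 0.002]
contact_force: [-0.9, -13.4, -0.7]
grip_width: 0.35
gripper_force: 5.3
```

>>> {"api": "drive_tool", "payload": {"series": [{"jaw": 0.65, "offset": [0.7, 0.8, 0], "delta_rot": [0, 0, -0.6]}, {"jaw": 0.65, "offset": [0.7, 0.8, 0], "delta_rot": [0, 0, -0.6]}, {"jaw": 0.65, "offset": [0.7, 0.8, 0], "delta_rot": [0, 0, -0.6]}]}}

```text
time: 8.63
eef_pos: [0.4954, -0.0913, 0.0667]
eef_rot: [0.95, -0.313, 0.001, 0.002]
contact_force: [-1.2, -12.5, -0.7]
grip_width: 0.354
gripper_force: 5.4
```

```bash
python3 - <<'E'
from h import *
F=[];G=[]
for i in range(8):
    s=grab_frame("side");S=state();F.append(S["contact_force"]);G.append(S["gripper_force"])
print(np.mean(F,0),np.std(F,0),np.mean(G))
cv2.imwrite("pics/v3.png",cv2.resize(s[280:370,240:360],(800,600),interpolation=2))
E
```

```text
[ -1.05514367 -12.5505258   -0.96531681] [0.38228701 0.43290632 0.52503265] 5.3475690074265
```

View pics/v3.png

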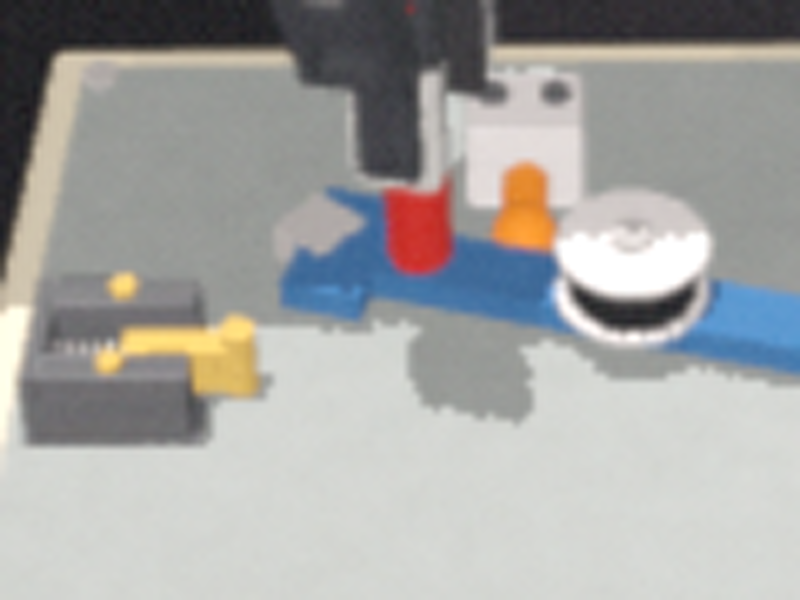

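The side crop shows the bar right next to the orange nose, at (525,225), and the tooth clear of the pawl. There is no force jump yet, so I'll continue in steps of about 1 mm.

>>> {"api": "drive_tool", "payload": {"series": [{"jaw": 0.65, "offset": [0.7, 0.8, 0], "delta_rot": [0, 0, -0.6]}, {"jaw": 0.65, "offset": [0.7, 0.8, 0], "delta_rot": [0, 0, -0.6]}, {"jaw": 0.65, "offset": [0.7, 0.8, 0], "delta_rot": [0, 0, -0.6]}]}}

```text
time: 9.28
eef_pos: [0.496, -0.0905, 0.0666]
eef_rot: [0.948, -0.318, 0.001, 0.002]
contact_force: [-1.6, -12.6, -0.9]
grip_width: 0.351
gripper_force: 5.4
```

>>> {"api": "drive_tool", "payload": {"series": [{"jaw": 0.65, "offset": [0.7, 0.8, 0], "delta_rot": [0, 0, -0.6]}, {"jaw": 0.65, "offset": [0.7, 0.8, 0], "delta_rot": [0, 0, -0.6]}, {"jaw": 0.65, "offset": [0.7, 0.8, 0], "delta_rot": [0, 0, -0.6]}]}}

```text
time: 9.53
eef_pos: [0.4965, -0.09, 0.0666]
eef_rot: [0.946, -0.323, 0.001, 0.003]
contact_force: [-1.8, -13.9, -1.3]
grip_width: 0.354
gripper_force: 6.2
```

>>> {"api": "drive_tool", "payload": {"series": [{"jaw": 0.65, "offset": [0.7, 0.8, 0], "delta_rot": [0, 0, -0.6]}, {"jaw": 0.65, "offset": [0.7, 0.8, 0], "delta_rot": [0, 0, -0.6]}, {"jaw": 0.65, "offset": [0.7, 0.8, 0], "delta_rot": [0, 0, -0.6]}, {"jaw": 0.65, "offset": [0.7, 0.8, 0], "delta_rot": [0, 0, -0.6]}]}}

```text
time: 9.87
eef_pos: [0.497, -0.0895, 0.0666]
eef_rot: [0.945, -0.328, 0.001, 0.003]
contact_force: [-2.3, -15.1, -0.3]
grip_width: 0.35
gripper_force: 6.6
```

```bash
python3 - <<'E'
from h import *
F=[];G=[]
for i in range(8):
    s=grab_frame("side");S=state();F.append(S["contact_force"]);G.append(S["gripper_force"])
print(np.mean(F,0),np.mean(G),S["time"],S["eef_pos"])
cv2.imwrite("pics/v4.png",cv2.resize(s[280:370,240:360],(800,600),interpolation=2))
E
```

```text
[ -2.10595502 -14.92193409  -0.10984993] 6.592551581561565 10.2667 [ 0.49702267 -0.08948371  0.06662709]
```

View pics/v4.png

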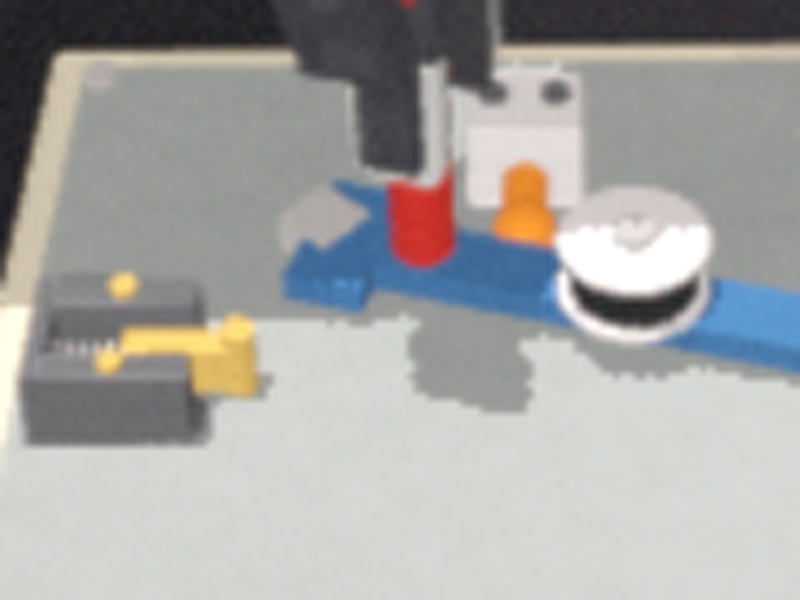

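The side view shows the bar against the orange nose and the pawl sprung out. The force has risen from 12.6 to 14.9 N and is steady, so the arm is pressed lightly on the buffer.

```bash
python3 -c "
from station import *
print(finish_job())"
```

```text
the job is handed in; nothing more can be done
None
```

The job is handed in: the tensioner arm was pushed past the pawl's click and is held lightly on the orange buffer (push up from about 12.6 to 14.9 N on contact), with no sign in the pictures or forces that the pawl was touched; I did not check the loose items afterwards.

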